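# Seat the matching thread comb in the press screw

## Task

The wooden screw of the fruit press lies in its stand; find out which of the three steel comb leaves has its thread: take the one whose tooth spacing matches, lay it on the stand's flat rest and slide its teeth gently into the thread, feeling for the grooves (the screw may be turned to any angle), until all teeth sit fully home on the bottom of the grooves, and let go. Then check that it sits flat and does not rock: with about 5 N push the back of its grip bar toward the screw for a moment near its left end and then near its right end (left and right as seen facing the screw from the rest). Leave it seated on the rest, never press it into the wood with more than 20 N, and leave the two other leaves and the small ribbed dish beside the screw's right end where they are.

Things in the scene. Friction and masses are not known exactly. Their poses are not given: they have to be found in the camera images.
- stand: Fixed dark wooden stand, 160 x 230 mm. Origin on the table below the middle of the screw's axis; x points from the rest to the screw (away from the robot, within 0.3 rad), y along the screw (left), z up. Flat rest: x -109..-24, y -95..95 mm, top 30 mm above the table. Two end blocks hold the screw: |y| 75..97, |x| up to 28 mm, 52 mm high.
- screw: Light wooden screw lying in the stand along y, fixed. Origin on its axis at mid length, 32.5 mm above the table; axes as the stand's. Round thread over y -60..60 mm: pitch 12, crest dia 42, root dia 32, grooves 6 mm wide at mid depth; where along y the ridges lie differs from run to run, not told by this pose. Tooth tips at home are 16 mm from the axis; on a crest they stop at 21 mm.
- leaf5: The matching comb leaf: steel plate with 5 teeth at 12 mm spacing and an upright wooden grip bar; about 0.13 kg, loose, flat on the table. Origin on the underside below the bar's middle. Bar x -7..7, y -32..32, z 5..37 mm, to be gripped across x; plate x -14..33, y -32..32, z 0..5; 4 mm wide teeth point to +x, x 33..40 mm. Seated: x along the screw's x, origin 56 mm from its axis.
- tip_left (a point): Middle of the tip of leaf5's left end tooth: at x 40, y +24, z 2.5 mm of leaf5.
- tip_right (a point): Middle of the tip of leaf5's right end tooth: at x 40, y -24, z 2.5 mm of leaf5.
- leaf6: Comb leaf of the same plate, bar and origin as leaf5, but with 6 teeth at 9 mm spacing: does not fit; loose, to be left alone.
- leaf4: Comb leaf of the same plate, bar and origin as leaf5, but with 4 teeth at 16 mm spacing: does not fit; loose, to be left alone.
- ramekin: Small white ribbed dish, 74 mm across, 45 mm high, loose, standing off the screw's right end. Origin under its centre. To be left alone.
Things that resemble listed ones, but are neither listed nor needed, are in the scene too. Leave any green, turquoise or yellow look-alike of the leaf5 alone.

How it is judged (in metres and radians):
On the way, in this order (a step that is already met when the one before it is completed fails the run):
1. the 5-tooth leaf sits fully home in the thread, flat on the rest, and is let go (x of tip_left in the frame of screw between -0.0178 and -0.0135 m and z of tip_left in the frame of screw between -0.003 and 0.003 m and y of tip_left in the frame of screw between -0.055 and 0.055 m and x of tip_right in the frame of screw between -0.0178 and -0.0135 m and z of tip_right in the frame of screw between -0.003 and 0.003 m and y of tip_right in the frame of screw between -0.055 and 0.055 m and angle between leaf5's own z axis and vertical below 0.06 rad and contact force between the fingers and leaf5 below 0.3 N), for 0.2 s.
2. its left end is pushed toward the screw (over 2 N reaching the screw) and it stays home (x of tip_left in the frame of screw between -0.0178 and -0.0135 m and z of tip_left in the frame of screw between -0.003 and 0.003 m and y of tip_left in the frame of screw between -0.055 and 0.055 m and x of tip_right in the frame of screw between -0.0178 and -0.0135 m and z of tip_right in the frame of screw between -0.003 and 0.003 m and y of tip_right in the frame of screw between -0.055 and 0.055 m and angle between leaf5's own z axis and vertical below 0.06 rad and contact force between leaf5 and screw above 2 N and contact force between the fingers and leaf5 above 1 N and y of the grasp point in the frame of leaf5 above 0.01 m), for 0.1 s.
3. then its right end likewise (x of tip_left in the frame of screw between -0.0178 and -0.0135 m and z of tip_left in the frame of screw between -0.003 and 0.003 m and y of tip_left in the frame of screw between -0.055 and 0.055 m and x of tip_right in the frame of screw between -0.0178 and -0.0135 m and z of tip_right in the frame of screw between -0.003 and 0.003 m and y of tip_right in the frame of screw between -0.055 and 0.055 m and angle between leaf5's own z axis and vertical below 0.06 rad and contact force between leaf5 and screw above 2 N and contact force between the fingers and leaf5 above 1 N and y of the grasp point in the frame of leaf5 below -0.01 m), for 0.1 s.
At the end, for the whole second after the job is handed in: The 5-tooth leaf lies flat on the rest (within 0.06 rad and 3 mm in height) with both end teeth within 1.8 mm of the bottom of the thread's grooves, within the threaded length, released and at rest (all of step 1 and linear speed of leaf5 below 0.01 m/s); the robot touches nothing.
It fails at once if the leaf is pressed on the screw with more than 20 N (contact force between leaf5 and screw above 20 N).
It fails at once if another leaf or the ribbed dish is moved by more than 20 mm (distance of any of leaf6, leaf4, ramekin from where it was at the start of the episode above 0.02 m).
It also fails if it takes over 72 s, if anything falls off the work surface, if the arm or the gripper's body presses on something with over 40 N, if the wrist force passes 120 N, or if a joint passes its speed limit or range.

## Robot

A 6-joint arm with a two-finger parallel gripper is mounted at the origin on the work surface. World frame = base frame: x ahead of the robot, y to its left, z up, the work surface at z = 0. Lengths are in m, angles in degrees, forces in N, time in s.
With the tool pointing down it reaches from about 0.4 to 0.825 m from the base axis. Payload 7 kg.
Tool frame: the origin (TCP) lies at the very end of the fingers, on their centre line; the grasp point (between the pads) lies 19 mm behind it (ctrl.grip_point_offset is the distance from the TCP to the grasp point, in m); x points along the fingers, z is the direction in which the jaws open and shut, and the axes are right-handed (so a half turn about x gives the same grasp; the last joint's range is limited). The gripper opens to 88 mm and grips with 3 to 60 N. Pads are 19 mm wide; open, the fingers measure 130 mm over their backs; the gripper's body (78 mm by 193 mm) begins 47 mm behind the grasp point.
Start: joints at [85.147, 20.546, 0.682, 0, -70.136, -16.507], TCP at [0.246, 0.629, 0.227] pointing down, gripper open.
Joint ranges: [-176.03, 176.03], [-82.01, 121.73], [-58.28, 71.71], [-173.87, 95.51], [-174.79, -0.11], [-173.66, 173.66]. Speed limits (degrees/s): [136.94, 136.94, 172.46, 180, 180, 180].

## Interface

Orientations are given as [roll, pitch, yaw] about the fixed x, y, z axes, in that order (R = Rz(yaw) Ry(pitch) Rx(roll)).
In Python, from plant import get_obs, snapshot, calibration, close_job, ctrl gives the robot as it stands.
- The arm moves only by the tool move_arm, never from a script. Its argument "commands" is a list that holds one entry, the list of rows, each a list of 4 numbers: the shift along the tool's x, y, z in cm, then the turn about the tool's x in rad. In form: [[[dx, dy, dz, spin], ...]]. A call has 1 to 8 rows; each row shifts and turns the commanded pose from where the row before left it, along the tool's axes as they then stand; what a row does not reach is not made up. A row lasts 1/10 s, in which the tool goes at most 50 mm and 8.59 degrees, less where a joint would pass 70% of its speed; a pose out of reach is approached as far as the arm can. A call with a gripper value outside its range is refused whole. "jaw" is the finger opening in cm, from 0 to 8.76, set as the call begins (left out, the last holds). The fingers move at their own pace and stop on an object; the grip force is fixed at half the most. Time passes only in rows, so rows that do not move let the fingers close. It gives the time, the measured TCP pose, the force and the opening at its end, in the units of the state.
- get_obs(): the state, without advancing time (a new reading comes with each control period).
- snapshot(name): name is "scene" or "top" or "wrist"; returns (picture, depth): 480x640x3 uint8, red, green, blue; 480x640 float32, m along the optical axis (not along the pixel's ray), 0 where there is no reading.
- calibration(name): a dict with "mtx" (3x3 intrinsics, pixels), "T" (4x4, takes a point from camera to world coordinates); the wrist camera has in their place "tool_from_camera" (4x4, takes a point from camera to tool coordinates, whose origin is the TCP and whose axes are the tool frame's). Camera axes: x right, y up, looking along -z (the intrinsics and any distortion apply to the point x, -y, -z); pixel columns grow to the right and rows downward; lengths in m; the calibration is good to about 2 mm. The wrist camera is an equidistant fisheye: a pixel r from the principal point sees the ray r / f radians off the axis. A picture is of the moment at which its call begins: read the wrist's pose just before it. calibration takes no time and is no camera call.
- close_job(): hands the job in, once; it reports no verdict.
The state is a dict: "clock": time; "joint_pos": joint angles; "qvel": joint speeds; "tau": joint torques, N m; "tool_pos": TCP position; "orientation": TCP orientation; "force": force on the tool from outside, world axes, zero at the start; "moment": the same for the moment, N m; "opening": finger opening in m.
Only numpy, scipy, OpenCV 4.12 (cv2) and the standard library are available. Lean on these libraries where they do the work, as an engineer would, in place of code of your own. Each camera call takes 0.05 s, during which the arm holds its last target. There are 200 camera calls.

## Working session

There is one attempt and no reset: what is moved stays moved. The work goes in short steps, Python scripts to look and compute and a tool call to move; the robot and the scene stay as the last step left them, time stands still between calls to the robot, and variables do not carry over. Pictures are saved under pics/ and viewed, about 8 in all and at most 12, crops included, and the job is handed in when it is done.

Besides the shell and the picture viewer there is one more tool, called after "Call:" by a JSON object that holds its "method" and its "body". move_arm: Moves the arm, as the interface text tells. Its arguments: {"type":"object","properties":{"commands":{"type":"array"},"jaw":{"type":"number"}},"required":["commands"]}

```bash
mkdir -p pics; ls
python3 - <<'E'
from plant import *
import cv2,numpy as np
print(get_obs())
for n in("scene","top"):
    p,d=snapshot(n);np.savez(f"{n}.npz",p=p,d=d);c=calibration(n);print(n,c)
    cv2.imwrite(f"pics/{n}0.png",p[...,::-1])
print(calibration("wrist"))
E
```

```text
pics
{'clock': 0.0, 'joint_pos': array([ 8.51478587e+01,  2.05892158e+01,  6.35508451e-01, -2.12782703e-02,
       -7.01354364e+01, -1.65076628e+01]), 'qvel': array([-0.03632582, -0.01691094,  0.0488873 ,  0.05072338, -0.04282957,
        0.05676872]), 'tau': array([-1.60184412e-03, -5.82725644e+01,  2.93060732e+01,  6.99739739e+00,
        6.95276249e-03, -1.65095321e-04]), 'tool_pos': array([0.24568356, 0.62818912, 0.22565727]), 'orientation': array([   3.86197375,   89.90863883, -107.50507618]), 'force': array([ 0.05541246, -0.31346395, -0.53770009]), 'moment': array([0.03280932, 0.00930629, 0.04682879]), 'opening': 0.08748562301794863}
scene {'mtx': array([[516.92693092,   0.        , 321.83689488],
       [  0.        , 516.92693092, 246.00876833],
       [  0.        ,   0.        ,   1.        ]]), 'T': array([[ 0.18163074, -0.75522299,  0.62980037,  1.14213409],
       [ 0.98336075,  0.1372431 , -0.11902088, -0.24380038],
       [ 0.00345155,  0.64093881,  0.76758421,  0.82514847],
       [ 0.        ,  0.        ,  0.        ,  1.        ]])}
top {'mtx': array([[535.46400322
[... 210 characters left out ...]
0.99978753,  0.00548857, -0.01986878, -0.14450592],
       [-0.01842699,  0.19400043,  0.98082836,  1.10629579],
       [ 0.        ,  0.        ,  0.        ,  1.        ]])}
{'mtx': array([[371.64829954,   0.        , 318.63501833],
       [  0.        , 371.64829954, 235.10987389],
       [  0.        ,   0.        ,   1.        ]]), 'tool_from_camera': array([[ 1.60574584e-04,  2.79708791e-01, -9.60084875e-01,
        -1.57090289e-01],
       [ 3.94401574e-05,  9.60084885e-01,  2.79708800e-01,
         7.56924268e-02],
       [ 9.99999986e-01, -8.27800228e-05,  1.43133472e-04,
        -7.17600531e-04],
       [ 0.00000000e+00,  0.00000000e+00,  0.00000000e+00,
         1.00000000e+00]])}
```

View pics/top0.png

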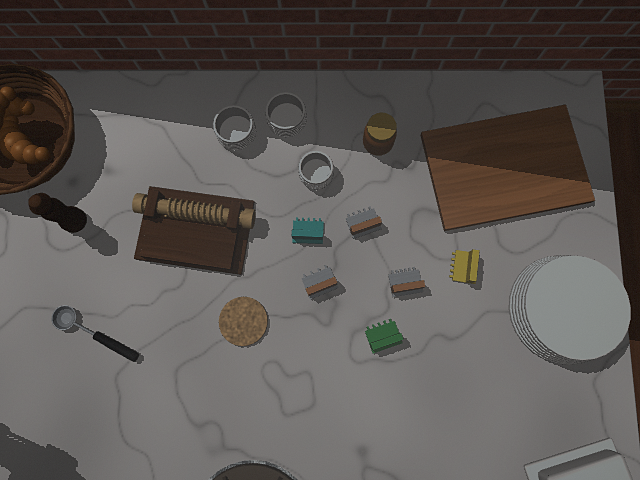

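The top view shows the stand at about (195,230), with the screw along its upper edge. The grey leaves are at (365,222), (320,282) and (406,282). I'll enlarge them to count teeth.

```bash
cat > h.py <<'E'
import numpy as np
from plant import calibration
def pt(name,u,v,z):
    "pixel -> world point on plane z"
    c=calibration(name);K=c["mtx"];T=c["T"]
    r=T[:3,:3]@np.array([(u-K[0,2])/K[0,0],-(v-K[1,2])/K[1,1],-1])
    o=T[:3,3];return o+r*(z-o[2])/r[2]
E
python3 - <<'E'
import cv2,numpy as np
p=np.load("top.npz")["p"][...,::-1]
a=cv2.resize(p[200:305,295:430],None,fx=5.9,fy=5.5,interpolation=cv2.INTER_CUBIC)
a=cv2.resize(p[200:300,295:430],None,fx=5.9,fy=5.9,interpolation=cv2.INTER_CUBIC)
b=cv2.resize(p[180:280,130:265],None,fx=5.9,fy=5.9,interpolation=cv2.INTER_CUBIC)
cv2.imwrite("pics/leaves.png",a);cv2.imwrite("pics/stand.png",b)
E
```

```text
(no output)
```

View pics/leaves.png

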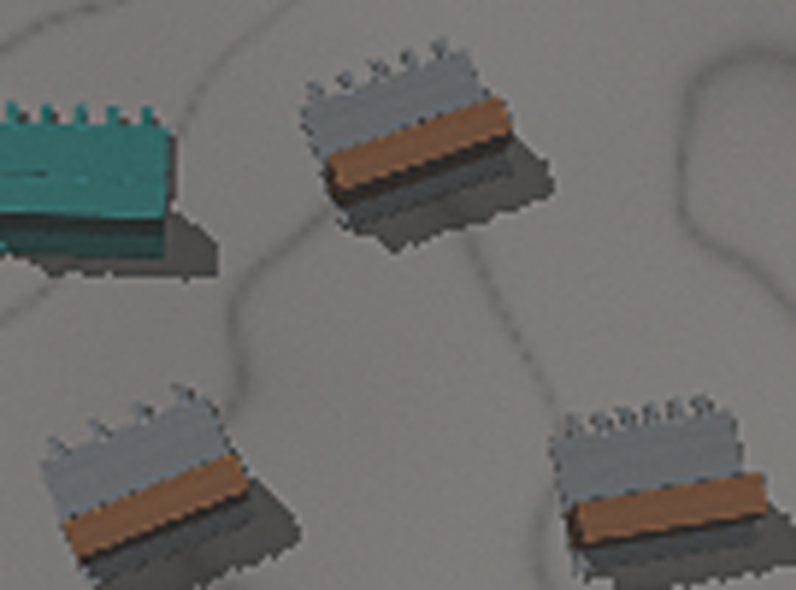

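View pics/stand.png

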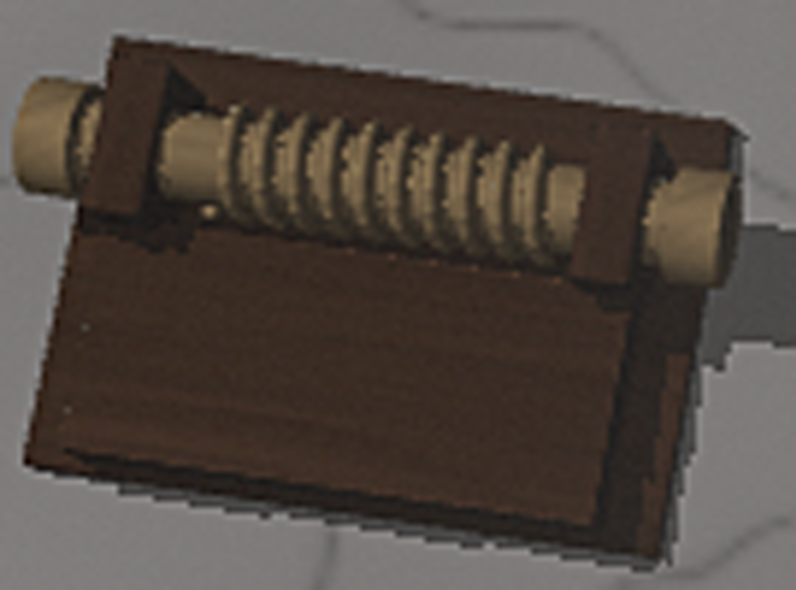

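The leaf at (365,222) has 5 teeth (the lower left has 4, the lower right 6). Next I'll measure leaf5 and the stand from depth.

```bash
cat >> h.py <<'E'
def cloud(name,d):
    c=calibration(name);K=c["mtx"];T=c["T"]
    v,u=np.indices(d.shape);x=(u-K[0,2])/K[0,0]*d;y=-(v-K[1,2])/K[1,1]*d
    return np.stack([x,y,-d],-1)@T[:3,:3].T+T[:3,3]
E
python3 - <<'E'
from h import *
import cv2
Z=np.load("top.npz");d=Z["d"];P=cloud("top",d)
def rect(m,n):
    q=P[m];r=cv2.minAreaRect((q[:,:2]*1000).astype(np.float32));print(n,len(q),r,q[:,2].mean())
def box(u0,u1,v0,v1,z0,z1):
    m=np.zeros(d.shape,bool);m[v0:v1,u0:u1]=1
    return m&(P[...,2]>z0)&(P[...,2]<z1)
print("table z",np.median(P[300:360,160:200,2]), P[320:340,420:440,2].std())
rect(box(343,390,200,250,.033,.045),"bar5 top")
rect(box(343,390,200,250,.003,.012),"plate5")
rect(box(125,262,205,285,.027,.034),"rest")
m=box(125,265,180,240,.045,.075);rect(m,"blocks/screw")
q=P[box(155,228,190,235,.035,.075)];print("thread z",np.percentile(q[:,2],[5,50,99]))
rect(box(125,165,180,225,.0505,.056),"blockL?")
# screw crest ridgeline: points near max height
q=P[box(155,222,190,235,.0515,.06)];print(len(q),q.mean(0));
A=np.polyfit(q[:,1],q[:,0],1);print("axis x=",A, "ang",np.degrees(np.arctan(A[0])))
for u,v,z in [(115,38,.03),(25,465,.03),(660,555,.03),(735,130,.03)]:
    print(pt("top",130+u/5.9,180+v/5.9,z))
E
```

```text
table z -0.0005669643393346746 0.07807084384176152
bar5 top 212 ((585.455810546875, -221.7270050048828), (14.448905944824219, 63.791015625), 19.824298858642578) 0.03662528625152495
plate5 415 ((591.1768188476562, -225.39776611328125), (94.31845092773438, 104.75811004638672), 85.23567962646484) 0.005215421260758563
rest 3316 ((556.0106201171875, 129.65057373046875), (130.32537841796875, 249.45538330078125), 2.2736635208129883) 0.029789095143290555
blocks/screw 1702 ((613.4086303710938, 133.572509765625), (250.2246551513672, 57.11160659790039), 82.14617919921875) 0.04984395075005179
thread z [0.03740273 0.046707   0.05504584]
blockL? 244 ((628.9628295898438, 227.15158081054688), (56.43848419189453, 53.56687927246094), 62.84744644165039) 0.052211141940193245
165 [0.61462179 0.13800553 0.05301938]
axis x= [0.21439851 0.58503361] ang 12.100935670982105
[0.66539845 0.23122016 0.03      ]
[0.51144889 0.25178723 0.03      ]
[0.48157997 0.02978012 0.03      ]
[0.63251196 0.0087835  0.03      ]
```

```bash
cat >> h.py <<'E'
from scipy.spatial.transform import Rotation as Ro
def go(o,tgt,yaw):
    "spin (rad) then shift (cm, tool axes after the spin) to reach TCP tgt with jaw axis at yaw deg (mod 180)"
    R=Ro.from_euler("xyz",o["orientation"],degrees=True).as_matrix()
    z=R[:,2];cur=np.degrees(np.arctan2(z[1],z[0]))
    dy=(yaw-cur+90)%180-90
    s=-np.radians(dy)            # tool x is down
    R2=R@Ro.from_rotvec([s,0,0]).as_matrix()
    print("jaw yaw",cur.round(2),"spin",s.round(3),"shift cm",(R2.T@(np.array(tgt)-o["tool_pos"])*100).round(2),"pos",o["tool_pos"].round(4),"x-axis",R[:,0].round(3),"F",o["force"].round(2))
    return R2
E
python3 - <<'E'
from h import *
from plant import *
print(go(get_obs(),[.585,-.222,.18],19.8).round(3))
E
```

```text
jaw yaw -111.36 spin 0.852 shift cm [ 4.68 91.48 -3.13] pos [0.2457 0.6282 0.2257] x-axis [-0.    -0.001 -1.   ] F [-1.05 -1.18 -0.98]
[[-0.     0.339 -0.941]
 [-0.001 -0.941 -0.339]
 [-1.     0.001  0.001]]
```

Call:
{"method": "move_arm", "body": {"commands": [[[0,0,0,0.142],[0,0,0,0.142],[0,0,0,0.142],[0,0,0,0.142],[0,0,0,0.142],[0,0,0,0.142],[0,3,0,0],[0,4,0,0]]]}}

```text
clock: 0.9
tool_pos: [0.2692, 0.5626, 0.2251]
orientation: [59.9, 89.9, -100.2]
force: [1.1, -0.6, 0.1]
opening: 0.0877
```

Call:
{"method": "move_arm", "body": {"commands": [[[0,4,0,0],[0,4,0,0],[0,4,0,0],[0,4,0,0],[0,4,0,0],[0,4,0,0],[0,4,0,0],[0,4,0,0]]]}}

```text
clock: 1.7
tool_pos: [0.3782, 0.26, 0.2264]
orientation: [0.1, 90.0, -160.0]
force: [0.8, 0.7, -0.5]
opening: 0.0875
```

Call:
{"method": "move_arm", "body": {"commands": [[[0,4,0,0],[0,4,0,0],[0,4,0,0],[0,4,0,0],[0,4,0,0],[0,4,0,0],[0,4,0,0],[0,4,0,0]]]}}

```text
clock: 2.5
tool_pos: [0.4868, -0.041, 0.2265]
orientation: [-127.0, 90.0, 72.8]
force: [0.7, 0.1, 0.8]
opening: 0.087
```

Run:
```python
from h import *
from plant import *
go(get_obs(),[.585,-.222,.15],19.8)
```

```text
jaw yaw -160.17 spin 0.0 shift cm [ 7.65 20.36 -3.11] pos [ 0.4868 -0.041   0.2265] x-axis [ 0.  0. -1.] F [0.74 0.1  0.75]
```

Call:
{"method": "move_arm", "body": {"commands": [[[0.6,4,-0.5,0],[2,4,-0.8,0],[2,4,-0.8,0],[2,4,-0.6,0],[1,3,-0.4,0],[0,1.4,0,0],[0,0,0,0],[0,0,0,0]]], "jaw": 5}}

```text
clock: 3.3
tool_pos: [0.5847, -0.2205, 0.1508]
orientation: [-107.8, 90.0, 91.9]
force: [-0.8, 0.7, -0.2]
opening: 0.0502
```

Run:
```python
from h import *
from plant import *
import cv2
o=get_obs();go(o,[.585,-.222,.012],19.8)
p,d=snapshot("wrist");cv2.imwrite("pics/w1.png",p[...,::-1])
c=calibration("wrist");K=c["mtx"];T=c["tool_from_camera"]
v,u=np.indices(d.shape);a=(u-K[0,2])/K[0,0];b=(v-K[1,2])/K[1,1];r=np.hypot(a,b)+1e-9
t=np.tan(r)/r
C=np.stack([a*t*d,-b*t*d,-d],-1)
R=Ro.from_euler("xyz",o["orientation"],degrees=True).as_matrix()
P=(C@T[:3,:3].T+T[:3,3])@R.T+o["tool_pos"]
np.savez("w1.npz",p=p,P=P)
ok=(d>0)&(r<1.3)
near=np.hypot(P[...,0]-.585,P[...,1]+.222)<.06
m=ok&near&(P[...,2]>.031)&(P[...,2]<.042)
print(m.sum(),cv2.minAreaRect((P[m][:,:2]*1000).astype(np.float32)),np.median(P[m][:,2]))
m=ok&near&(P[...,2]<.02);print(np.percentile(P[m][:,2],[5,25,50,75,95]))
```

```text
jaw yaw -160.21 spin -0.0 shift cm [13.88  0.15  0.03] pos [ 0.5847 -0.2205  0.1508] x-axis [-0.  0. -1.] F [-0.85  0.74 -0.16]
1509 ((587.3553466796875, -219.88540649414062), (13.899313926696777, 63.71149826049805), 19.994855880737305) 0.03589861834933218
[-0.00209954 -0.00134992 -0.00075437  0.0004188   0.0045431 ]
```

View pics/w1.png

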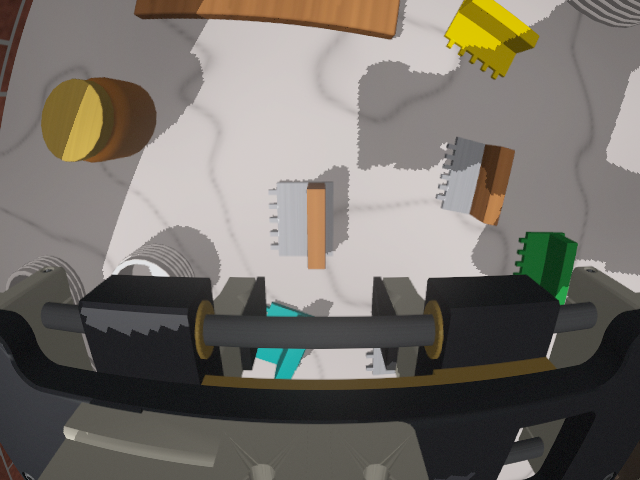

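The wrist view shows leaf5's five-tooth comb at (290,220), with its bar at (316,225), centred between the open fingers and square to them. I'll descend and grip.

Call:
{"method": "move_arm", "body": {"commands": [[[2,0,-0.25,0],[3,0,0,0],[3,0,0,0],[3,0,0,0],[1.8,0,0,0],[1,0,0,0],[0,0,0,0],[0,0,0,0]]]}}

```text
clock: 4.15
tool_pos: [0.5881, -0.2195, 0.0138]
orientation: [149.0, 89.9, -11.1]
force: [0.2, 0.2, 0.1]
opening: 0.0506
```

Call:
{"method": "move_arm", "body": {"commands": [[[0,0,0,0],[0,0,0,0],[0,0,0,0],[0,0,0,0],[0,0,0,0],[0,0,0,0],[0,0,0,0],[0,0,0,0]]], "jaw": 0.8}}

```text
clock: 4.95
tool_pos: [0.5873, -0.2199, 0.0127]
orientation: [27.5, 90.0, -132.6]
force: [-0.7, 0.1, 3.5]
opening: 0.014
```

Call:
{"method": "move_arm", "body": {"commands": [[[-2,0,0,0],[-3,0,0,0],[-4,0,0,0],[-4,0,0,0],[-3,0,0,0],[-2,0,0,0],[0,0,0,0],[0,0,0,0]]]}}

```text
clock: 5.75
tool_pos: [0.587, -0.2196, 0.1921]
orientation: [-107.9, 90.0, 91.9]
force: [-0.6, -0.4, -1.4]
opening: 0.0135
```

Run:
```python
from h import *
from plant import *
o=get_obs();print(o["opening"],o["joint_pos"]);go(o,[.510,.139,.18],-7.7)
```

```text
0.013529202777823015 [-2.71348633e+00  1.73995676e+01 -8.52237419e+00 -3.83422067e-02
 -6.40808671e+01  2.25383669e+01]
jaw yaw -160.19 spin 0.48 shift cm [  1.23 -34.5   12.44] pos [ 0.587  -0.2196  0.1921] x-axis [-0.     0.001 -1.   ] F [-0.57 -0.36 -1.37]
```

Call:
{"method": "move_arm", "body": {"commands": [[[0,0,0,0.12],[0,0,0,0.12],[0,0,0,0.12],[0,0,0,0.12],[0,-2.5,1,0],[0,-4,1.4,0],[0,-4,1.4,0],[0,-4,1.4,0]]]}}

```text
clock: 6.55
tool_pos: [0.5537, -0.0681, 0.1904]
orientation: [12.1, 89.8, -175.7]
force: [1.0, 0.1, -0.9]
opening: 0.0139
```

Call:
{"method": "move_arm", "body": {"commands": [[[0,-4,1.5,0],[0,-4,1.5,0],[0,-4,1.5,0],[0,-4,1.5,0],[0,-2.5,0.8,0],[0,-1.5,0.44,0],[0,0,0,0],[0,0,0,0]]]}}

```text
clock: 7.35
tool_pos: [0.5097, 0.1383, 0.1915]
orientation: [40.4, 89.9, -147.2]
force: [-0.6, -0.2, -1.8]
opening: 0.0138
```

```bash
cat >> h.py <<'E'
import cv2
def wrist(tag):
    from plant import get_obs,snapshot
    o=get_obs();p,d=snapshot("wrist");cv2.imwrite(f"pics/{tag}.png",p[...,::-1])
    c=calibration("wrist");K=c["mtx"];T=c["tool_from_camera"]
    v,u=np.indices(d.shape);a=(u-K[0,2])/K[0,0];b=(v-K[1,2])/K[1,1];r=np.hypot(a,b)+1e-9
    t=np.tan(r)/r;C=np.stack([a*t*d,-b*t*d,-d],-1)
    R=Ro.from_euler("xyz",o["orientation"],degrees=True).as_matrix()
    P=(C@T[:3,:3].T+T[:3,3])@R.T+o["tool_pos"];P[(d<=0)|(r>1.3)]=np.nan
    np.savez(tag+".npz",p=p,P=P);return o,p,P
E
python3 - <<'E'
from h import *
o,p,P=wrist("w2");go(o,[.510,.139,.18],-7.7)
E
```

```text
jaw yaw 172.35 spin 0.001 shift cm [ 1.15 -0.08 -0.02] pos [0.5097 0.1383 0.1915] x-axis [-0.002 -0.001 -1.   ] F [-0.58 -0.18 -1.8 ]
```

View pics/w2.png

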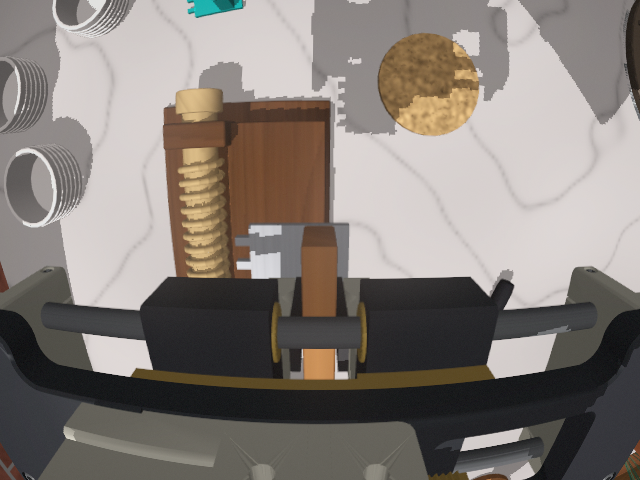

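The leaf is held square, with its right two teeth visible at (245,241) and (243,265). The screw's ridges show at (180-228, 160-275). I'll fit the screw frame and thread phase from this view's cloud.

```bash
cat > fit.py <<'E'
from h import *
import sys
def frame(P,O,yaw):
    c,s=np.cos(np.radians(yaw)),np.sin(np.radians(yaw));D=P[...,:2]-O
    return np.stack([D[...,0]*c+D[...,1]*s,-D[...,0]*s+D[...,1]*c,P[...,2]],-1)*1000
if __name__=="__main__":
    Z=np.load(sys.argv[1]+".npz");P=Z["P"];O=np.array([.6014,.1265]);yaw=-7.7
    F=frame(P,O,yaw)
    x,y,z=F[...,0],F[...,1],F[...,2]
    m=(abs(x+70)<50)&(y<-30)&(y>-90)&(z>26)&(z<34);print("rest z",np.median(z[m]),"x min..",np.percentile(x[m],[.5,2]))
    for a in range(-90,-20,10):
        k=m&(y>a)&(y<a+10);k2=k&(x<-60)
        if k2.sum()>20:print("front edge",a,np.percentile(x[k2],[1,3]).round(1))
    k=(z>47)&(z<56)&(y<-70)&(y>-105)&(abs(x)<40);print("block",cv2.minAreaRect(F[k][:,:2].astype(np.float32)),np.median(z[k]))
    k=(y<-105)&(y>-140)&(z>15)&(abs(x)<40);print("knob top",np.percentile(z[k],[99]) if k.sum() else 0)
    # circle fits, x-z, on crest envelope
    k=(z>20)&(abs(x)<30)&(abs(y)<62)
    print("n",k.sum(),"z99",np.percentile(z[k],99))
    def res(q):
        r=np.hypot(x[k]-q[0]-q[1]*y[k],z[k]-32.5);return np.abs(np.clip(r,16,21)-r)
    from scipy.optimize import least_squares
    s=least_squares(res,[0,0],loss="soft_l1",f_scale=.5);print("axis x0, slope",s.x, res(s.x).mean())
    r=np.hypot(x-s.x[0]-s.x[1]*y,z-32.5);ang=np.degrees(np.arctan2(z-32.5,-(x-s.x[0]-s.x[1]*y)))
    # phase by angle: r high at y = ph + 12*(n + sign*ang/360)
    for lo,hi in [(0,20),(20,40),(40,60),(60,80),(80,100)]:
        g=k&(ang>lo)&(ang<hi);
        if g.sum()<50:print(lo,g.sum());continue
        w=r[g]-r[g].mean();f=np.mean(w*np.exp(2j*np.pi*y[g]/12));print(lo,g.sum(),"crest y mod 12: %.2f amp %.2f"%((np.angle(f)/2/np.pi*12)%12,abs(f)), y[g].min().round(),y[g].max().round())
    # held leaf: teeth & bar
    L=(z>120)&(z<230)&(abs(y-0)<90)&(x<-20)
E
python3 fit.py w2
```

```text
rest z 28.97434703469569 x min.. [-96.93048637 -96.01991234]
front edge -90 [-97.7 -96.8]
front edge -80 [-97.7 -96.8]
front edge -70 [-96.9 -96.7]
front edge -60 [-96.9 -96. ]
front edge -50 [-96.9 -96.1]
front edge -40 [-96.9 -96.1]
block ((11.089542388916016, -87.48561096191406), (56.297149658203125, 34.957611083984375), 0.04632730782032013) 50.895998309936324
knob top [53.5001821]
n 20162 z99 299.8318278527817
axis x0, slope [2.21462445 0.10695189] 149.89385939371195
0 177 crest y mod 12: 10.05 amp 1.28 -58.0 57.0
20 233 crest y mod 12: 11.23 amp 0.96 -52.0 55.0
40 332 crest y mod 12: 11.82 amp 1.37 -60.0 54.0
60 516 crest y mod 12: 11.95 amp 1.48 -59.0 53.0
80 13608 crest y mod 12: 4.62 amp 1.67 -61.0 50.0
```

```bash
sed -i 's/O=np.array(\[.6014,.1265\])/O=np.array([.6126,.1235])/; s/k=(z>20)&(abs(x)<30)&(abs(y)<62)/z=z+1;k=(z>26)\&(z<58)\&(abs(x)<24)\&(abs(y)<60)/' fit.py
python3 fit.py w2
python3 - <<'E'
from fit import *
P=np.load("w2.npz")["P"];F=frame(P,np.array([.6126,.1235]),-7.7)
x,y,z=F[...,0],F[...,1],F[...,2]+1
k=(y>-62)&(y<0)&(z>26)&(z<58)&(abs(x)<24)
a=np.degrees(np.arctan2(z-32.5,-x))
# table of mean radius: y bins 1.5 x angle bins
for lo in (0,20,40,60,80):
    print(lo,[ (lambda g: round(float(np.median(np.hypot(x[g],z[g]-32.5))),1) if g.sum()>1 else '-')(k&(a>lo)&(a<lo+20)&(y>=b)&(y<b+2)) for b in range(-62,0,2)])
E
```

```text
rest z 28.980803762887668 x min.. [-108.41856346 -107.49479348]
front edge -90 [-108.7 -107.9]
front edge -80 [-109.2 -108.3]
front edge -70 [-108.5 -107.5]
front edge -60 [-108.4 -107.5]
front edge -50 [-108.4 -107.5]
front edge -40 [-108.4 -107.6]
block ((-0.4176483154296875, -87.50350952148438), (56.3021240234375, 34.98829650878906), 0.012431514449417591) 50.90262846999674
knob top [53.49234025]
n 5161 z99 54.16595140832012
axis x0, slope [0.34425913 0.00165412] 0.26954072121237216
0 430 crest y mod 12: 0.20 amp 1.16 -60.0 59.0
20 630 crest y mod 12: 0.82 amp 1.41 -60.0 57.0
40 851 crest y mod 12: 1.43 amp 1.38 -60.0 55.0
60 923 crest y mod 12: 1.89 amp 1.44 -60.0 52.0
80 846 crest y mod 12: 2.67 amp 1.41 -60.0 51.0
0 [15.5, 15.7, 15.8, 15.9, 15.1, 17.2, 20.2, 20.4, 20.2, 15.5, 15.5, 18.3, 20.4, 20.4, 19.0, 15.5, 15.7, 17.8, 20.6, 21.0, '-', 15.1, 15.0, 18.0, 20.6, 20.2, '-', 15.2, 15.5, 17.4, 20.0]
20 [16.0, 15.5, 16.1, 15.5, 15.6, 15.4, 19.8, 20.9, 20.3, 15.8, 15.5, 16.1, 20.4, 21.2, 20.8, 16.0, 15.8, 16.3, 20.4, 21.1, 20.1, 15.2, 15.5, 15.9, 20.1, 20.6, 20.3, 15.6, 15.5, 16.4, 19.8]
40 [16.0, 16.1, 16.0, 15.5, 15.5, 15.4, 19.6, 20.6, 20.5, 16.1, 16.2, 16.0, 19.7, 21.1, 21.2, 16.4, 15.3, 15.7, 19.1, 21.0, 20.2, 16.0, 15.5, 15.7, 19.7, 21.0, 20.7, 16.2, 15.8, 15.8, 20.2]
60 [15.6, 15.8, 15.9, 15.8, 15.2, 15.8, 19.0, 20.8, 20.8, 18.6, 15.9, 15.9, 17.4, 21.5, 20.6, 16.7, 15.4, 15.4, 18.6, 20.7, 21.2, 16.1, 15.4, 15.6, 19.2, 20.7, 21.0, 18.2, 15.4, 15.3, 18.3]
80 [15.6, 15.8, 15.4, 15.9, 15.5, 15.5, 16.1, 20.3, 21.2, 19.8, 15.9, 15.6, 16.7, 20.8, 21.2, 19.4, 15.9, 15.6, 16.1, 20.7, 20.9, 19.6, 15.8, 15.7, 15.7, 20.2, 21.3, 19.5, 15.6, 15.4, 16.2]
```

Run:
```python
from fit import *
P=np.load("w2.npz")["P"];t=np.array([.5097,.1383]);F=frame(P,t,-7.65);z=F[...,2]-191.5
k=(z>-40)&(z<20)&(F[...,0]>20)&(F[...,0]<45)&(F[...,1]<0)&(F[...,1]>-45)
q=F[k];print(k.sum(),np.percentile(z[k],[5,50,95]))
for b in (33.5,35,36.5,38,39.5): 
    g=k&(abs(F[...,0]-b)<.75);print(b,np.sort(F[g][:,1]).round(1)[::2])
print("tip x",np.percentile(q[:,0],[50,95,99,100]))
b=(abs(F[...,1]+25)<12)&(abs(F[...,0])<15)&(z>10)&(z<35);print("bar x",np.percentile(F[b][:,0],[1,99]),"end y",F[(abs(F[...,0])<6)&(z>10)&(z<35)][:,1].min(),"top",np.median(z[b]))
from plant import get_obs
O=np.array([.6126,.1235]);c,s=np.cos(np.radians(-7.7)),np.sin(np.radians(-7.7))
for X in (-75,):
  for Y in (5.8,-6.2):
    T=O+np.array([X*c-Y*s,X*s+Y*c])/1000;go(get_obs(),[*T,.055],-7.7)
```

```text
1852 [-11.2705131   -8.76084785  -7.68634582]
33.5 [-31.7 -31.5 -31.  -29.7 -29.3 -27.5 -26.9 -26.  -25.5 -25.3 -25.3 -25.
 -24.7 -24.3 -24.  -23.9 -23.2 -23.  -22.2 -22.2 -22.1 -21.7 -20.7 -20.
 -18.6 -17.7 -17.3 -16.3 -16.1 -14.7 -13.8 -13.6 -13.5 -13.3 -12.8 -12.4
 -11.9 -11.7 -11.2 -11.1 -10.7 -10.1 -10.   -9.7  -9.5  -8.7  -7.7  -7.3
  -6.8  -5.9  -5. ]
35 [-25.6 -25.4 -25.3 -25.2 -25.1 -25.  -24.9 -24.4 -24.1 -23.7 -23.2 -23.1
 -22.7 -22.6 -22.1 -22.1 -21.8 -13.8 -13.7 -13.5 -13.4 -13.3 -13.2 -13.
 -12.8 -12.7 -12.1 -11.6 -11.2 -10.9 -10.5 -10.3  -9.9  -9.8  -9.4]
36.5 [-25.6 -25.5 -25.4 -25.2 -25.1 -25.  -24.9 -24.6 -24.2 -23.8 -23.6 -23.4
 -23.1 -22.6 -22.3 -22.  -13.9 -13.6 -13.5 -13.4 -13.1 -13.  -12.7 -12.2
 -12.  -11.5 -11.3 -11.  -10.4  -9.8  -9.7  -9.2]
38 [-25.6 -25.5 -25.5 -25.3 -25.2 -25.1 -25.  -24.7 -24.1 -24.  -23.9 -23.2
 -22.9 -22.6 -22.4 -22.1 -13.7 -13.5 -13.4 -13.3 -13.1 -13.  -12.7 -12.5
 -12.3 -12.  -11.4 -11.  -10.7 -10.3 -10.2  -9.9  -9.4  -8.9]
39.5 [-25.5 -25.5 -25.4 -25.3 -25.2 -25.  -24.8 -24.6 -24.2 -23.8 -23.5 -23.1
 -22.7 -22.3 -22.2 -13.7 -13.6 -13.4 -13.3 -13.3 -13.2 -12.3 -12.1 -11.8
 -11.3 -10.9 -10.5 -10.2  -9.8  -9.3  -9.3]
tip x [27.85321007 38.01832846 39.89186502 40.23402622]
bar x [-6.41689703  7.25981526] end y -32.131091688282645 top 23.14548719888714
jaw yaw 172.3 spin -0.0 shift cm [13.67 -0.55 -2.89] pos [0.5099 0.1379 0.1918] x-axis [-0.001 -0.001 -1.   ] F [ 0.38 -0.77 -0.75]
jaw yaw 172.3 spin -0.0 shift cm [13.67  0.65 -2.89] pos [0.5099 0.1379 0.1918] x-axis [-0.001 -0.001 -1.   ] F [ 0.38 -0.77 -0.75]
```

Phase result: grooves at y ≈ -6.2 mod 12 in the stand frame. The leaf sits within 0.4 mm of the TCP. Descending toward the rest with the teeth about 14 mm short of the crests.

Call:
{"method": "move_arm", "body": {"commands": [[[1,0.68,-1,0],[2,0,-1.5,0],[3,0,-0.39,0],[3,0,0,0],[2.5,0,0,0],[1.5,0,0,0],[0.7,0,0,0],[0.5,0,0,0]]]}}

```text
clock: 8.2
tool_pos: [0.5381, 0.1269, 0.0497]
orientation: [47.6, 89.9, -140.1]
force: [0.0, -0.6, -0.8]
opening: 0.0139
```

Call:
{"method": "move_arm", "body": {"commands": [[[0.1,0,0,0],[0.1,0,0,0],[0.1,0,0,0],[0,0,0,0],[0,0,0,0]]]}}

```text
clock: 8.7
tool_pos: [0.538, 0.1283, 0.048]
orientation: [-142.0, 90.0, 30.4]
force: [-1.3, 0.2, -0.8]
opening: 0.0136
```

```bash
cat > st.py <<'E'
from fit import *
from plant import get_obs
o=get_obs();p=frame(o["tool_pos"],np.array([.6126,.1235]),-7.7)
f=frame(np.r_[o["force"][:2],0]/1000,0,-7.7)
print("t",o["clock"],"stand xyz",p*[1,1,1000/1000],"Fx,Fy %.1f %.1f Fz %.1f"%(f[0],f[1],o["force"][2]),"op",o["opening"])
go(o,o["tool_pos"],-7.7)
E
sed -i 's/P\[...,2\]\],-1)\*1000/P[...,2]],-1)*1000/' fit.py; python3 st.py
```

```text
t 8.7 stand xyz [-74.5219698   -5.26940352  47.97386387] Fx,Fy -1.3 0.0 Fz -0.8 op 0.013588817569445813
jaw yaw 172.34 spin 0.001 shift cm [0. 0. 0.] pos [0.538  0.1283 0.048 ] x-axis [ 0.001  0.    -1.   ] F [-1.32  0.2  -0.81]
```

```bash
cat > rel.py <<'E'
from fit import *
import sys
from plant import get_obs,snapshot
# average pose over still pictures, and thread/teeth measured in the same clouds, tool-relative
O=np.array([.6126,.1235]);out=[];pose=[]
for i in range(4):
    o,p,P=wrist(sys.argv[1]+str(i));F=frame(P,O,-7.7);tp=frame(o["tool_pos"],O,-7.7);pose.append(tp)
    x,y,z=F[...,0],F[...,1],F[...,2]+1
    g=(abs(y)<60)&(abs(x)<24)&(z<58)
    r=np.hypot(x,z-32.5);a=np.degrees(np.arctan2(z-32.5,-x));cr=[]
    for lo in (0,20,40,60):
        k=g&(a>lo)&(a<lo+20)&(r>14)&(r<23)
        if k.sum()<60: continue
        f=np.mean((r[k]-r[k].mean())*np.exp(2j*np.pi*(y[k]-np.median(a[k])/30)/12));cr.append(f/abs(f))
    ph=np.angle(np.mean(cr))/2/np.pi*12
    fx=x-tp[0];fy=y-tp[1];fz=z-tp[2]
    k=(abs(fz+8)<4)&(fx>34.5)&(fx<39.5)&(abs(fy)<30)
    w=np.mean(np.exp(2j*np.pi*y[k]/12));tph=np.angle(w)/2/np.pi*12
    kt=(abs(fz+8)<4)&(fx>20)&(fx<46)&(abs(fy+24)<1.5)
    ys=np.sort(y[k]);gaps=np.where(np.diff(ys)>3)[0];seg=np.split(ys,gaps+1);mids=[(np.percentile(s,3)+np.percentile(s,97))/2 for s in seg if len(s)>8]
    print("crest ph %.2f teeth ph %.2f"%(ph,tph),k.sum(),np.round(mids,1),"tip x",np.percentile(x[kt],98) if kt.sum() else None,"tp",tp.round(2),len(cr))
    out.append((ph,tph))
print("mean pose",np.mean(pose,0))
E
python3 rel.py w3; python3 st.py
```

```text
crest ph -0.52 teeth ph -5.13 201 [-28.9 -16.8] tip x -34.57503094795343 tp [-74.52  -5.27  47.97] 4
crest ph -0.53 teeth ph -5.16 203 [-29.  -16.8] tip x -34.592810676774945 tp [-74.57  -5.3   47.91] 4
crest ph -0.54 teeth ph -5.23 200 [-29.  -16.8] tip x -34.745166606230754 tp [-74.61  -5.34  47.84] 4
crest ph -0.52 teeth ph -5.23 208 [-29.2 -16.8] tip x -34.77942195589175 tp [-74.59  -5.37  47.78] 4
mean pose [-74.57223295  -5.32121764  47.87604396]
t 8.9 stand xyz [-74.61673154  -5.37647371  47.72560654] Fx,Fy 0.1 -0.3 Fz -0.8 op 0.013958866312742948
jaw yaw 172.33 spin 0.001 shift cm [0. 0. 0.] pos [0.5379 0.1282 0.0477] x-axis [ 0.  0. -1.] F [ 0.1  -0.36 -0.81]
```

Call:
{"method": "move_arm", "body": {"commands": [[[0,0.14,0,0],[0.1,0,0,0],[0.1,0,0,0],[0.1,0,0,0],[0,0,0,0],[0,0,0,0],[0,0,0,0],[0,0,0,0]]]}}

```text
clock: 9.7
tool_pos: [0.5377, 0.1267, 0.0446]
orientation: [-149.0, 90.0, 23.4]
force: [0.0, -0.7, -1.4]
opening: 0.0138
```

```bash
python3 rel.py w4; python3 st.py
```

```text
crest ph -0.54 teeth ph 5.23 209 [-30.5 -18.4] tip x -34.73301088981441 tp [-74.63  -6.85  44.6 ] 4
crest ph -0.56 teeth ph 5.24 201 [-30.6 -18.4] tip x -34.949834325272974 tp [-74.64  -6.87  44.6 ] 4
crest ph -0.53 teeth ph 5.26 205 [-30.5 -18.4] tip x -34.632731968856426 tp [-74.61  -6.85  44.61] 4
crest ph -0.55 teeth ph 5.22 203 [-30.6 -18.4] tip x -34.80169415199519 tp [-74.64  -6.86  44.57] 4
mean pose [-74.63002406  -6.85954958  44.5962669 ]
t 9.9 stand xyz [-74.63804676  -6.87866493  44.60116721] Fx,Fy -0.1 -1.0 Fz -1.8 op 0.013684580660167487
jaw yaw 172.32 spin 0.0 shift cm [0. 0. 0.] pos [0.5377 0.1267 0.0446] x-axis [ 0.  0. -1.] F [-0.22 -1.   -1.79]
```

Call:
{"method": "move_arm", "body": {"commands": [[[0.1,0,0,0],[0.05,0,0,0],[0.05,0,0,0],[0,0,0,0],[0,0,0,0]]]}}

```text
clock: 10.4
tool_pos: [0.5377, 0.1267, 0.0427]
orientation: [35.5, 90.0, -152.2]
force: [-0.3, 0.0, 0.8]
opening: 0.0138
```

```bash
python3 st.py
```

```text
t 10.4 stand xyz [-74.69315226  -6.90669578  42.65241835] Fx,Fy -0.3 -0.0 Fz 0.8 op 0.013772895932144594
jaw yaw 172.32 spin 0.0 shift cm [0. 0. 0.] pos [0.5377 0.1267 0.0427] x-axis [-0. -0. -1.] F [-0.26  0.01  0.76]
```

Call:
{"method": "move_arm", "body": {"commands": [[[0,0,-0.3,0],[0,0,-0.4,0],[0,0,-0.3,0],[0,0,-0.2,0],[0,0,-0.1,0],[0,0,0,0],[0,0,0,0]]]}}

```text
clock: 11.1
tool_pos: [0.5508, 0.1249, 0.0427]
orientation: [177.5, 90.0, -10.1]
force: [-1.5, -0.1, 4.3]
opening: 0.0137
```

Call:
{"method": "move_arm", "body": {"commands": [[[0,0,-0.1,0],[0,0,0,0],[0,0,-0.1,0],[0,0,0,0],[0,0,0,0]]]}}

```text
clock: 11.6
tool_pos: [0.5524, 0.1246, 0.0427]
orientation: [34.2, 90.0, -153.5]
force: [-2.1, 0.5, 4.4]
opening: 0.0139
```

```bash
python3 st.py
```

```text
t 11.6 stand xyz [-59.80633463  -6.98519572  42.65668273] Fx,Fy -2.1 0.3 Fz 4.4 op 0.013892877277217818
jaw yaw 172.33 spin 0.0 shift cm [0. 0. 0.] pos [0.5524 0.1246 0.0427] x-axis [-0. -0. -1.] F [-2.08  0.55  4.4 ]
```

Call:
{"method": "move_arm", "body": {"commands": [[[0,0,-0.1,0],[0,0,0,0],[0,0,-0.1,0],[0,0,0,0],[0,0,0,0]]]}}

```text
clock: 12.1
tool_pos: [0.5544, 0.1243, 0.0427]
orientation: [27.4, 90.0, -160.3]
force: [-4.5, -0.3, 5.3]
opening: 0.0138
```

```bash
python3 st.py
```

```text
t 12.1 stand xyz [-57.79676944  -6.95802518  42.66505498] Fx,Fy -4.4 -0.9 Fz 5.3 op 0.013784416036430113
jaw yaw 172.32 spin 0.0 shift cm [0. 0. 0.] pos [0.5544 0.1243 0.0427] x-axis [-0. -0. -1.] F [-4.48 -0.26  5.32]
```

Call:
{"method": "move_arm", "body": {"commands": [[[0,0,-0.05,0],[0,0,0,0],[0,0,-0.03,0],[0,0,0,0],[0,0,0,0]]]}}

```text
clock: 12.6
tool_pos: [0.5551, 0.1242, 0.0427]
orientation: [25.2, 90.0, -162.5]
force: [-4.9, 1.0, 5.9]
opening: 0.0138
```

```bash
python3 st.py
```

```text
t 12.6 stand xyz [-57.09203853  -6.96856891  42.66412859] Fx,Fy -5.0 0.3 Fz 5.9 op 0.0138150084325602
jaw yaw 172.33 spin 0.0 shift cm [0. 0. 0.] pos [0.5551 0.1242 0.0427] x-axis [-0. -0. -1.] F [-4.89  0.97  5.93]
```

Call:
{"method": "move_arm", "body": {"commands": [[[0,0,-0.04,0],[0,0,0,0],[0,0,0,0],[0,0,-0.03,0],[0,0,0,0],[0,0,0,0]]]}}

```text
clock: 13.2
tool_pos: [0.5558, 0.1242, 0.0427]
orientation: [24.1, 90.0, -163.6]
force: [-3.9, -0.1, 5.7]
opening: 0.0138
```

```bash
python3 st.py
```

```text
t 13.2 stand xyz [-56.42515045  -6.96413123  42.66576346] Fx,Fy -3.9 -0.6 Fz 5.7 op 0.01376236284951421
jaw yaw 172.32 spin 0.0 shift cm [0. 0. 0.] pos [0.5558 0.1242 0.0427] x-axis [-0. -0. -1.] F [-3.92 -0.1   5.66]
```

Call:
{"method": "move_arm", "body": {"commands": [[[0,0,-0.04,0],[0,0,0,0],[0,0,0,0],[0,0,0,0]]]}}

```text
clock: 13.6
tool_pos: [0.5561, 0.1241, 0.0427]
orientation: [22.0, 90.0, -165.6]
force: [-4.7, -0.1, 5.7]
opening: 0.0138
```

Call:
{"method": "move_arm", "body": {"commands": [[[0,0,-0.02,0],[0,0,0,0],[0,0,0,0],[0,0,0,0]]]}}

```text
clock: 14.0
tool_pos: [0.5561, 0.1241, 0.0427]
orientation: [18.1, 90.0, -169.5]
force: [-5.7, 1.8, 6.9]
opening: 0.0137
```

```bash
python3 st.py
```

```text
t 14.0 stand xyz [-56.03158251  -6.98169042  42.65844328] Fx,Fy -5.9 1.0 Fz 6.9 op 0.013732096393974614
jaw yaw 172.32 spin 0.0 shift cm [0. 0. 0.] pos [0.5561 0.1241 0.0427] x-axis [-0.001 -0.    -1.   ] F [-5.7   1.83  6.94]
```

Call:
{"method": "move_arm", "body": {"commands": [[[0,0,-0.03,0],[0,0,0,0],[0,0,0,0],[0,0,0,0]]]}}

```text
clock: 14.4
tool_pos: [0.5562, 0.1241, 0.0427]
orientation: [13.5, 89.9, -174.1]
force: [-6.7, 1.5, 7.7]
opening: 0.0133
```

Call:
{"method": "move_arm", "body": {"commands": [[[0,0,-0.03,0],[0,0,0,0],[0,0,0,0],[0,0,0,0]]]}}

```text
clock: 14.8
tool_pos: [0.5562, 0.1241, 0.0427]
orientation: [12.9, 89.9, -174.8]
force: [-8.1, 1.9, 8.9]
opening: 0.014
```

```bash
python3 st.py
```

```text
t 14.8 stand xyz [-55.94761317  -6.98093125  42.66014697] Fx,Fy -8.3 0.8 Fz 8.9 op 0.013966004106544258
jaw yaw 172.32 spin 0.0 shift cm [0. 0. 0.] pos [0.5562 0.1241 0.0427] x-axis [-0.001 -0.    -1.   ] F [-8.09  1.88  8.89]
```

The leaf has stalled at x = -55.95 mm (home is -56) with the contact force rising, so it is on the groove bottom. Releasing with a small opening, then lifting.

Call:
{"method": "move_arm", "body": {"commands": [[[0,0,0.08,0],[0,0,0,0],[0,0,0,0],[0,0,0,0],[0,0,0,0]]], "jaw": 2.2}}

```text
clock: 15.3
tool_pos: [0.5565, 0.1241, 0.0424]
orientation: [97.4, 90.0, -90.3]
force: [0.5, -0.7, -0.7]
opening: 0.0221
```

Call:
{"method": "move_arm", "body": {"commands": [[[-0.5,0,0,0],[-1,0,0,0],[-2,0,0,0],[-2,0,0,0],[-1.5,0,0,0],[-1,0,0,0],[0,0,0,0]]]}}

```text
clock: 16.0
tool_pos: [0.5574, 0.1246, 0.1246]
orientation: [-144.7, 89.8, 27.6]
force: [0.2, 0.8, -0.4]
opening: 0.0218
```

```bash
python3 st.py
python3 - <<'E'
from fit import *
o,p,P=wrist("w5");F=frame(P,np.array([.6126,.1235]),-7.7);z=F[...,2]+1
k=(z>63)&(z<71)&(F[...,0]>-75)&(F[...,0]<-35)&(abs(F[...,1])<50)
print(k.sum(),cv2.minAreaRect(F[k][:,:2].astype(np.float32)),np.median(z[k]))
cv2.imwrite("pics/w5c.png",cv2.resize(p[60:300,130:430,::-1],None,fx=2.4,fy=2.4,interpolation=cv2.INTER_CUBIC))
E
```

```text
t 16.0 stand xyz [-54.89549549  -6.31261281 124.56570997] Fx,Fy 0.1 0.8 Fz -0.4 op 0.021796648991363656
jaw yaw 172.33 spin 0.001 shift cm [0. 0. 0.] pos [0.5574 0.1246 0.1246] x-axis [ 0.003  0.002 -1.   ] F [ 0.21  0.81 -0.37]
2252 ((-55.997623443603516, -6.441703796386719), (64.58804321289062, 13.861595153808594), 89.62762451171875) 66.88776752102649
```

View pics/w5c.png

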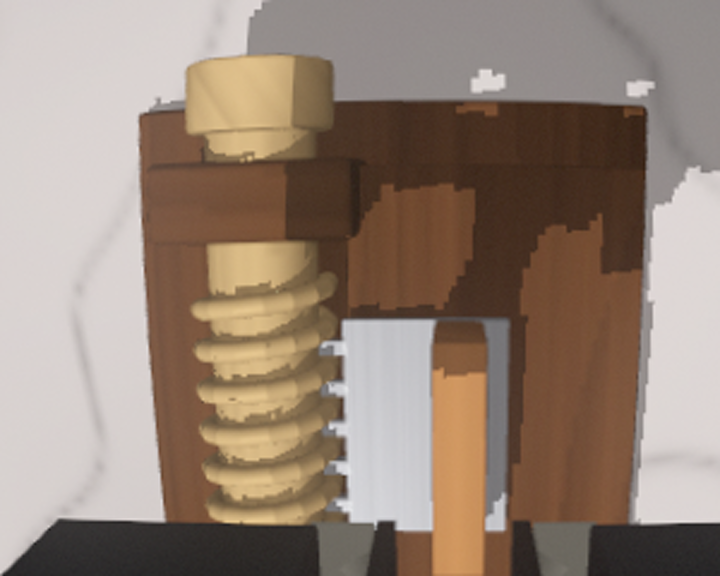

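The close view shows all visible teeth sitting in grooves (x≈330, y 348-505). The bar is at (-56.0, -6.4), square and at the right height (66.9 mm). Now the left push, with closed fingers from behind.

Call:
{"method": "move_arm", "body": {"commands": [[[0,-0.5,1,0],[0,-0.7,1.5,0],[0,-0.8,1.5,0],[0,0,0,0],[0,0,0,0],[0,0,0,0],[0,0,0,0],[0,0,0,0]]], "jaw": 0}}

```text
clock: 16.85
tool_pos: [0.5196, 0.1491, 0.1224]
orientation: [48.0, 90.0, -139.7]
force: [-1.5, -0.6, 0.1]
opening: 0.0003
```

Call:
{"method": "move_arm", "body": {"commands": [[[1.5,0,0,0],[2,0,0,0],[2,0,0,0],[1.6,0,0,0],[0.9,0,0,0],[0.5,0,0,0],[0,0,0,0],[0,0,0,0]]]}}

```text
clock: 17.65
tool_pos: [0.5199, 0.1495, 0.0381]
orientation: [-147.5, 90.0, 24.8]
force: [0.7, -0.4, 0.6]
opening: 0.0002
```

```bash
python3 st.py
```

```text
t 17.65 stand xyz [-95.34590723  13.36349383  38.12134043] Fx,Fy 0.7 -0.3 Fz 0.6 op 0.00024230444258529094
jaw yaw 172.33 spin 0.0 shift cm [0. 0. 0.] pos [0.5199 0.1495 0.0381] x-axis [ 0.001  0.    -1.   ] F [ 0.68 -0.44  0.62]
```

Call:
{"method": "move_arm", "body": {"commands": [[[0,0,-0.3,0],[0,0,-0.3,0],[0,0,-0.2,0],[0,0,-0.1,0],[0,0,-0.1,0],[0,0,0,0],[0,0,0,0]]]}}

```text
clock: 18.35
tool_pos: [0.5293, 0.1479, 0.0375]
orientation: [34.7, 90.0, -153.0]
force: [0.5, 0.0, 0.6]
opening: 0.0002
```

Call:
{"method": "move_arm", "body": {"commands": [[[0,0,-0.1,0],[0,0,0,0],[0,0,0,0]]]}}

```text
clock: 18.65
tool_pos: [0.5304, 0.1479, 0.0376]
orientation: [34.2, 90.0, -153.5]
force: [-0.3, 0.4, -0.1]
opening: 0.0003
```

Call:
{"method": "move_arm", "body": {"commands": [[[0,0,-0.1,0],[0,0,0,0],[0,0,0,0]]]}}

```text
clock: 18.95
tool_pos: [0.5314, 0.1477, 0.0375]
orientation: [63.2, 90.0, -124.5]
force: [-0.1, 0.1, -0.6]
opening: 0.0004
```

Call:
{"method": "move_arm", "body": {"commands": [[[0,0,-0.05,0],[0,0,0,0],[0,0,0,0]]]}}

```text
clock: 19.25
tool_pos: [0.5319, 0.1477, 0.0376]
orientation: [106.7, 90.0, -80.9]
force: [-1.2, -0.6, 0.4]
opening: 0.0006
```

Call:
{"method": "move_arm", "body": {"commands": [[[0,0,-0.05,0],[0,0,0,0],[0,0,-0.05,0],[0,0,0,0],[0,0,0,0]]]}}

```text
clock: 19.75
tool_pos: [0.5328, 0.1475, 0.0375]
orientation: [52.2, 90.0, -135.5]
force: [-0.4, -0.1, -0.8]
opening: 0.0004
```

```bash
python3 st.py
python3 - <<'E'
from fit import *
o,p,P=wrist("w6");F=frame(P,np.array([.6126,.1235]),-7.7);z=F[...,2]+1
k=(z>63)&(z<71)&(F[...,0]>-75)&(F[...,0]<-35)&(abs(F[...,1])<50)
print(k.sum(),cv2.minAreaRect(F[k][:,:2].astype(np.float32)),np.median(z[k]))
cv2.imwrite("pics/w6c.png",cv2.resize(p[180:480,160:460,::-1],None,fx=2,fy=2))
E
```

```text
t 19.75 stand xyz [-82.25703374  13.08251291  37.54703147] Fx,Fy -0.4 -0.1 Fz -0.8 op 0.00038333949008282
jaw yaw 172.32 spin 0.0 shift cm [0. 0. 0.] pos [0.5328 0.1475 0.0375] x-axis [-0. -0. -1.] F [-0.42 -0.07 -0.79]
3110 ((-55.86914825439453, -22.48265838623047), (14.392193794250488, 32.57939529418945), 0.635265588760376) 66.86194678842364
```

View pics/w6c.png

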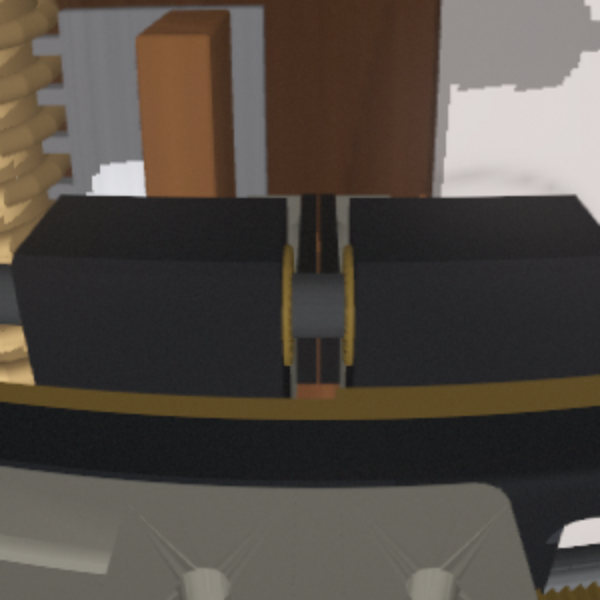

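The view shows the fingers still clear of the bar: the fingertips are thinner than expected. I'll creep on.

Call:
{"method": "move_arm", "body": {"commands": [[[0,0,-0.1,0],[0,0,0,0]]]}}

```text
clock: 20.0
tool_pos: [0.534, 0.1474, 0.0376]
orientation: [-146.3, 90.0, 26.0]
force: [0.1, 0.0, -1.3]
opening: 0.0006
```

Call:
{"method": "move_arm", "body": {"commands": [[[0,0,-0.1,0],[0,0,0,0]]]}}

```text
clock: 20.2
tool_pos: [0.5344, 0.1473, 0.0376]
orientation: [7.5, 90.0, 179.8]
force: [-3.5, 1.7, 2.3]
opening: 0.0004
```

Call:
{"method": "move_arm", "body": {"commands": [[[0,0,-0.05,0],[0,0,0,0],[0,0,0,0]]]}}

```text
clock: 20.5
tool_pos: [0.5346, 0.1473, 0.0376]
orientation: [8.8, 89.9, -178.9]
force: [-6.4, 2.8, 3.4]
opening: 0.0009
```

Call:
{"method": "move_arm", "body": {"commands": [[[0,0,-0.02,0],[0,0,0,0],[0,0,0,0],[0,0,0,0],[0,0,0,0]]]}}

```text
clock: 21.0
tool_pos: [0.5346, 0.1472, 0.0376]
orientation: [10.9, 89.9, -176.8]
force: [-5.8, 3.2, 6.0]
opening: 0.0002
```

```bash
python3 st.py
python3 - <<'E'
from fit import *
o,p,P=wrist("w7");F=frame(P,np.array([.6126,.1235]),-7.7);z=F[...,2]+1
k=(z>63)&(z<71)&(F[...,0]>-75)&(F[...,0]<-35)&(abs(F[...,1])<50)
print(k.sum(),cv2.minAreaRect(F[k][:,:2].astype(np.float32)),np.median(z[k]))
E
```

```text
t 21.0 stand xyz [-80.48729394  13.07372556  37.58575637] Fx,Fy -6.2 2.4 Fz 6.0 op 0.00022555123322253712
jaw yaw 172.32 spin 0.0 shift cm [0. 0. 0.] pos [0.5346 0.1472 0.0376] x-axis [-0.001 -0.    -1.   ] F [-5.84  3.25  6.01]
3155 ((-55.711917877197266, -22.594078063964844), (32.25547409057617, 14.52328109741211), 89.15455627441406) 67.01028238041822
```

Call:
{"method": "move_arm", "body": {"commands": [[[-0.05,0,-0.03,0],[0,0,0,0],[0,0,-0.03,0],[0,0,0,0],[0,0,0,0]]]}}

```text
clock: 21.55
tool_pos: [0.535, 0.1472, 0.0381]
orientation: [11.2, 89.9, -176.5]
force: [-8.2, 4.5, 6.5]
opening: 0.0002
```

```bash
python3 st.py
```

```text
t 21.55 stand xyz [-80.05519613  13.06579067  38.05673346] Fx,Fy -8.8 3.4 Fz 6.5 op 0.00021966467250718493
jaw yaw 172.32 spin 0.0 shift cm [0. 0. 0.] pos [0.535  0.1472 0.0381] x-axis [-0.002 -0.    -1.   ] F [-8.25  4.55  6.51]
```

```bash
cat > bar.py <<'E'
from fit import *
import sys
o,p,P=wrist(sys.argv[1]);F=frame(P,np.array([.6126,.1235]),-7.7);F[...,2]+=1;x,y,z=F[...,0],F[...,1],F[...,2]
k=(z>63)&(z<71)&(x>-75)&(x<-35)&(abs(y)<50)
print("bar",k.sum(),cv2.minAreaRect(F[k][:,:2].astype(np.float32)),np.median(z[k]))
k=(x>-47)&(x<-25)&(z>32)&(z<39)&(abs(y+6)<33)
A=np.c_[x[k]+36,y[k],np.ones(k.sum())];print("plate slope, z",np.linalg.lstsq(A,z[k],rcond=None)[0],k.sum())
k=(z>31)&(z<37)&(x>-23)&(x<-12)&(abs(y+6.5+24)<2);print("right tooth x99",np.percentile(x[k],[90,99]) if k.sum()>5 else k.sum())
E
python3 bar.py w8
```

```text
bar 3197 ((-55.37354278564453, -22.61647605895996), (32.1728401184082, 14.370134353637695), 89.39205169677734) 67.3751039728504
plate slope, z [-1.80168743e-02  4.36373838e-03  3.51758169e+01] 3160
right tooth x99 [-15.21787295 -14.49451066]
```

The left push was good: about 8.8 N at the finger, leaf still home with a tilt of 0.018 rad. Backing off and moving to the right end.

Call:
{"method": "move_arm", "body": {"commands": [[[0,0,0.2,0],[0,0,0.4,0],[0,1,0,0],[0,1.5,0,0],[0,1,0,0],[0.05,0.45,0,0],[0,0,0,0],[0,0,0,0]]]}}

```text
clock: 22.4
tool_pos: [0.5252, 0.1086, 0.0377]
orientation: [-153.7, 90.0, 18.6]
force: [-0.5, -0.9, -0.1]
opening: 0.0004
```

```bash
python3 st.py; python3 bar.py w9
```

```text
t 22.4 stand xyz [-84.65803799 -26.51252695  37.65410939] Fx,Fy -0.4 -1.0 Fz -0.1 op 0.0004402904701765763
jaw yaw 172.29 spin -0.0 shift cm [0. 0. 0.] pos [0.5252 0.1086 0.0377] x-axis [ 0.  0. -1.] F [-0.55 -0.92 -0.13]
bar 0 ((0.0, 0.0), (0.0, 0.0), 0.0) nan
plate slope, z [-8.25869346e-04  1.62648172e-01  4.06574667e+01] 517
right tooth x99 [-15.0624414  -14.41406265]
  return _methods._mean(a, axis=axis, dtype=dtype,
  ret = ret.dtype.type(ret / rcount)
```

Call:
{"method": "move_arm", "body": {"commands": [[[0,0,-0.1,0],[0,0,-0.1,0],[0,0,-0.1,0],[0,0,0,0],[0,0,0,0]]]}}

```text
clock: 22.95
tool_pos: [0.5279, 0.1084, 0.0375]
orientation: [37.7, 90.0, -150.0]
force: [-0.0, -0.6, -0.6]
opening: 0.0003
```

Call:
{"method": "move_arm", "body": {"commands": [[[0,0,-0.07,0],[0,0,0,0],[0,0,0,0]]]}}

```text
clock: 23.25
tool_pos: [0.5286, 0.1082, 0.0376]
orientation: [-179.6, 90.0, -7.3]
force: [0.0, 0.0, 0.0]
opening: 0.0005
```

Call:
{"method": "move_arm", "body": {"commands": [[[0,0,-0.05,0],[0,0,0,0],[0,0,0,0]]]}}

```text
clock: 23.55
tool_pos: [0.5288, 0.1081, 0.0375]
orientation: [26.5, 90.0, -161.2]
force: [-1.6, 1.2, -0.3]
opening: 0.0004
```

Call:
{"method": "move_arm", "body": {"commands": [[[0,0,-0.05,0],[0,0,0,0],[0,0,0,0]]]}}

```text
clock: 23.85
tool_pos: [0.5291, 0.1079, 0.0375]
orientation: [26.2, 90.0, -161.5]
force: [-4.9, 0.5, 3.1]
opening: 0.0006
```

Call:
{"method": "move_arm", "body": {"commands": [[[0,0,-0.05,0],[0,0,0,0],[0,0,0,0]]]}}

```text
clock: 24.15
tool_pos: [0.5292, 0.1078, 0.0375]
orientation: [24.1, 89.9, -163.6]
force: [-6.7, 1.1, 5.1]
opening: 0.0007
```

Call:
{"method": "move_arm", "body": {"commands": [[[0,0,-0.04,0],[0,0,0,0],[0,0,0,0],[0,0,0,0]]]}}

```text
clock: 24.55
tool_pos: [0.5292, 0.1077, 0.0375]
orientation: [22.7, 89.9, -164.9]
force: [-8.1, 1.9, 8.3]
opening: 0.0004
```

```bash
python3 st.py
```

```text
t 24.55 stand xyz [-80.52204741 -26.8130825   37.51380253] Fx,Fy -8.3 0.8 Fz 8.3 op 0.00035737202872949167
jaw yaw 172.31 spin 0.0 shift cm [0. 0. 0.] pos [0.5292 0.1077 0.0375] x-axis [-0.002 -0.001 -1.   ] F [-8.12  1.9   8.3 ]
```

Call:
{"method": "move_arm", "body": {"commands": [[[-0.04,0,-0.02,0],[0,0,0,0],[0,0,-0.02,0],[0,0,0,0],[0,0,0,0],[0,0,0,0]]]}}

```text
clock: 25.15
tool_pos: [0.5294, 0.1076, 0.0378]
orientation: [24.0, 89.9, -163.7]
force: [-7.9, 1.9, 6.2]
opening: 0.0005
```

```bash
python3 st.py
```

```text
t 25.15 stand xyz [-80.27898593 -26.90423611  37.80163468] Fx,Fy -8.1 0.8 Fz 6.2 op 0.00047208913335320795
jaw yaw 172.31 spin 0.0 shift cm [0. 0. 0.] pos [0.5294 0.1076 0.0378] x-axis [-0.002 -0.001 -1.   ] F [-7.91  1.93  6.2 ]
```

Call:
{"method": "move_arm", "body": {"commands": [[[0,0,0.2,0],[0,0,0.5,0],[0,0,0.5,0],[-1,0,0,0],[-3,0,0,0],[-4,0,0,0],[-3,0,0,0],[-2,0,0,0]]]}}

```text
clock: 25.95
tool_pos: [0.52, 0.1099, 0.1716]
orientation: [-148.9, 89.8, 23.5]
force: [0.4, 1.0, -0.3]
opening: 0.0003
```

Call:
{"method": "move_arm", "body": {"commands": [[[0,1.5,-1,0],[0,2.5,-2,0],[0,1,0,0],[0,0,0,0],[0,0,0,0],[0,0,0,0],[0,0,0,0]]]}}

```text
clock: 26.65
tool_pos: [0.5419, 0.0566, 0.1681]
orientation: [-150.5, 90.0, 21.9]
force: [-0.2, 0.3, 0.2]
opening: 0.0004
```

```bash
python3 st.py; python3 bar.py w10
python3 - <<'E'
import numpy as np,cv2
from plant import snapshot
p=snapshot("top")[0];q=np.load("top.npz")["p"]
for n,(u0,u1,v0,v1) in dict(leaf4=(300,340,262,303),leaf6=(385,428,262,300),dish=(295,337,148,197)).items():
    print(n,"mean change",np.abs(p[v0:v1,u0:u1].astype(int)-q[v0:v1,u0:u1]).mean().round(2))
w=np.load("w10.npz")["p"];cv2.imwrite("pics/w10c.png",cv2.resize(w[60:330,130:430,::-1],None,fx=2.2,fy=2.2,interpolation=cv2.INTER_CUBIC))
E
```

```text
t 26.65 stand xyz [-61.10486803 -75.81825388 168.10806758] Fx,Fy -0.2 0.2 Fz 0.2 op 0.0003805759041690048
jaw yaw 172.37 spin 0.001 shift cm [0. 0. 0.] pos [0.5419 0.0566 0.1681] x-axis [ 0.  0. -1.] F [-0.17  0.26  0.17]
bar 80 ((-60.77256393432617, -6.530586242675781), (0.8312841653823853, 64.34526062011719), 0.03277882561087608) 66.86731028502368
plate slope, z [2.25903921e-03 4.99943016e-02 3.65105676e+01] 319
right tooth x99 [-17.02220938 -15.47199578]
leaf4 mean change 22.59
leaf6 mean change 15.57
dish mean change 16.27
```

View pics/w10c.png

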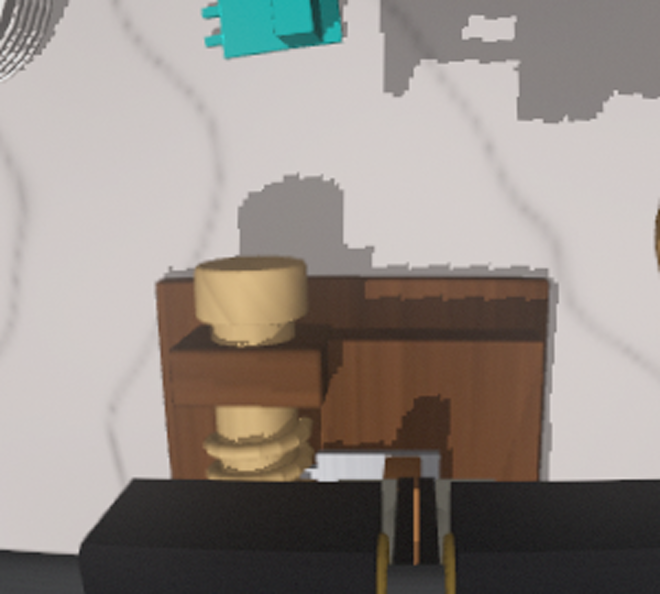

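I moved the camera the wrong way, so the leaf is hidden. Moving left to clear the view.

Call:
{"method": "move_arm", "body": {"commands": [[[-1,-3,0,0],[-1,-4,0,0],[-1,-4,0,0],[0,-4,0,0],[0,-3,0,0],[0,0,0,0],[0,0,0,0],[0,0,0,0]]]}}

```text
clock: 27.55
tool_pos: [0.5657, 0.234, 0.1978]
orientation: [47.4, 90.0, -140.3]
force: [0.6, 0.2, 0.1]
opening: 0.0005
```

```bash
python3 st.py; python3 bar.py w11
python3 - <<'E'
import numpy as np,cv2
from plant import snapshot
p=snapshot("top")[0]
a=cv2.resize(p[140:310,130:430,::-1],None,fx=2,fy=2,interpolation=cv2.INTER_CUBIC)
w=np.load("w11.npz")["p"];b=cv2.resize(w[60:330,130:430,::-1],None,fx=1.26,fy=1.26)
b=cv2.copyMakeBorder(b,0,0,0,0,0);H=max(a.shape[0],b.shape[0])
b=cv2.resize(b,(200,180));w2=cv2.resize(w[...,::-1],(600,450))
cv2.imwrite("pics/fin.png",cv2.resize(np.vstack([a,w2[30:290]]),None,fx=.99,fy=.99))
E
```

```text
t 27.55 stand xyz [-61.25886659 103.17375307 197.7845512 ] Fx,Fy 0.6 0.3 Fz 0.1 op 0.0004934624787997731
jaw yaw 172.33 spin 0.0 shift cm [0. 0. 0.] pos [0.5657 0.234  0.1978] x-axis [-0. -0. -1.] F [0.63 0.22 0.07]
bar 1401 ((-55.4422492980957, -6.825963973999023), (13.109431266784668, 62.820430755615234), 0.02647586725652218) 66.8389865587235
plate slope, z [1.47980409e-03 1.79284500e-04 3.49362418e+01] 1894
right tooth x99 [-15.8430664  -15.26237776]
```

View pics/fin.png

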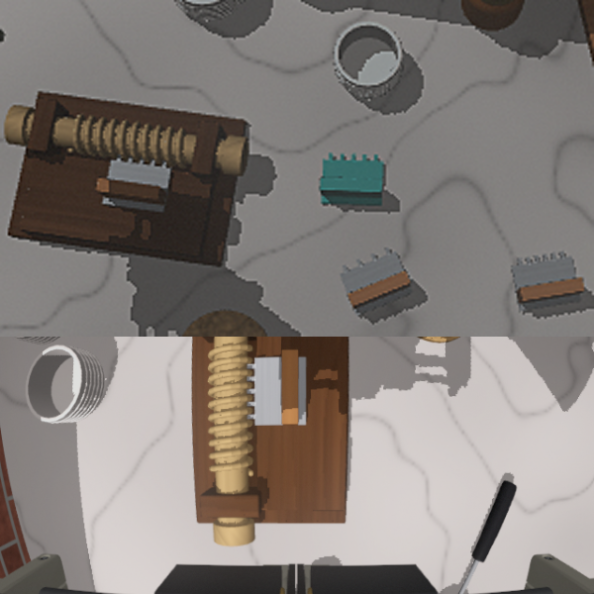

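```bash
python3 -c "
from plant import close_job
print(close_job())"
```

```text
the job is handed in; nothing more can be done
None
```

The 5-tooth leaf is seated in the screw's thread and released, both end pushes are done, and the job is handed in at about 27.6 s. No verdict was reported.

**Seating:** I lined the teeth up with the grooves using the wrist depth picture, within about 0.3 mm. The leaf went in on the rest and stopped at 55.95 mm from the axis (home is 56), with about 8 N on the tool.

**Pushes:** I pushed from behind with closed fingers, about 20 mm left and then about 20 mm right of the bar's middle. Finger force reached about 8.8 N on the left and 8.3 N on the right, more than the 5 N asked. The finger also pressed the leaf down with 6–8 N, so some push was lost to friction on the rest. I estimate 4 N or more reached the screw each time; that is not a direct reading. The leaf's tilt was 0.018 rad during the left push and I did not measure it during the right push.

**Last checks:**
- The plate lies flat, with a slope of about 0.0015 rad and its top at 34.9 mm (expected 35).
- The bar is at x −55.4 mm and the right end tooth tip reads about −15.3 to −15.8 mm; both fit home within depth noise. I did not measure the left tip separately; the bar is square to the screw.
- Leaf4, leaf6 and the dish look unmoved in the last top picture. A pixel comparison just before it showed changes of 16–23 grey levels. I put that down to arm shadow and did not repeat it.
- The arm is clear of everything.

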